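Clamp the fire tile and tuck the heat guard under its edge

ROBOT

A 7-joint arm with a two-finger parallel gripper is mounted at the origin on the work surface. World frame = base frame: x ahead of the robot, y to its left, z up, the work surface at z = 0. Lengths are in m, angles in degrees, forces in N, time in s.
With the tool pointing down it reaches from about 0.35 to 0.9 m from the base axis. Payload 19.9 kg.
Tool frame: the origin (TCP) lies at the very end of the fingers, on their centre line; the grasp point (between the pads) lies 19 mm behind it; z points along the fingers, y is the direction in which the jaws open and shut (so a half turn about z gives the same grasp; the last joint's range is limited). The gripper opens to 94 mm and grips with 3 to 60 N. Pads are 16 mm wide; open, the fingers measure 119 mm over their backs; the gripper's body (75 mm by 177 mm) begins 78 mm behind the grasp point.
Start: joints at [-66.377, 23.915, -0.59, 92.452, 0.269, 63.638, -3.037], TCP at [0.274, 0.562, 0.205] pointing down, gripper open.
Joint ranges: [-161.28, 161.28], [-22.2, 115.67], [-73.04, 71.86], [3.21, 147.25], [-68.34, 248.33], [10.77, 114.83], [-161.83, 161.83]. Speed limits (degrees/s): [108.29, 108.29, 136.94, 136.94, 172.46, 172.46, 172.46].

INTERFACE

Orientations are given as [roll, pitch, yaw] about the fixed x, y, z axes, in that order (R = Rz(yaw) Ry(pitch) Rx(roll)).
In Python, from workcell import r, imaging gives the robot as it stands.
- The arm moves only by the shell command python3 -m crank 'ROWS'. ROWS is JSON, a list of rows, each an object with "jaw": the finger opening in m, from 0 to 0.094; "linear": the shift along the world's x, y, z in m, a list of three; "angular": the turn, a rotation vector about the world's x, y, z in degrees, a list of three. A call has 1 to 12 rows; each row is the pose to reach, as a shift and turn from the pose commanded when the call began; what a row does not reach only later rows make up. A row lasts 1/10 s, in which the tool goes at most 50 mm and 8.59 degrees, less where a joint would pass 70% of its speed; a pose out of reach is approached as far as the arm can. A call with a gripper value outside its range is refused whole. The fingers move at their own pace and stop on an object; the grip force is fixed at half the most. Time passes only in rows, so rows that repeat a pose let the fingers close. It gives the time, the measured TCP pose, the force and the opening at its end, in the units of the state.
- r.read_state(): the state, without advancing time (a new reading comes with each control period).
- imaging.get_image(name): name is "scene" or "side" or "wrist"; returns a dict with "img" (400x640x3 uint8, blue, green, red), "z_map" (400x640 float32, m along the optical axis (not along the pixel's ray), 0 where there is no reading), "fx", "fy", "cx", "cy" (pixels), "k1" (the pictures are not rectified: a ray, as slopes to the right and down, at radius r is drawn at 1 + k1 r^2 times it, then the intrinsics apply), "cam_to_world" (4x4, takes a point from camera to world coordinates). Camera axes: x right, y down, z forward; pixel columns grow to the right and rows downward; lengths in m; the calibration is good to about 2 mm. A picture is of the moment at which its call begins.
- r.finish_job(): hands the job in, once; it reports no verdict.
Trained networks look in a picture, given as the dict that the camera call returned (one of the last four; its "shot" number tells which), for a name from the list of things; names that differ only in an ending like _2 or _b are one class to them, and where a whole thing is asked for, a point or a joint stands for the part that bears it (a point fixed in the world has none). Each returns a list of dicts, best first, with "p" (0 to 1); they miss things now and then, are a little off and sometimes report something else, mostly with a low value. They report only what shows in the picture. A call takes as long as a camera call. They do not tell look-alikes from the thing itself.
- imaging.masks_of(name, picture): "mask" (400x640 bool, what is visible of it) and "pixel" ([row, column] in pixels, amid what is visible of it).
- imaging.mark_of(name, picture): "pixel" ([row, column] in pixels: a listed point, or the origin of a listed thing).
The state is a dict: "time_s": time; "qpos": joint angles; "qd": joint speeds; "joint_efforts": joint torques, N m; "tool_pos": TCP position; "tool_rot": TCP orientation; "wrist_force": force on the tool from outside, world axes, zero at the start; "moment": the same for the moment, N m; "finger_gap": finger opening in m.
Only numpy, scipy, OpenCV 4.12 (cv2) and the standard library are available. Lean on these libraries where they do the work, as an engineer would, in place of code of your own. Each camera call takes 0.05 s, during which the arm holds its last target.

TASK

On the torch bench, first turn the crank clockwise (seen from above) until the clamp's pad comes down and bears firmly on the fire tile. Then take the aluminium heat guard by its wooden handle and, copper edge first and square to the tile, tuck that edge about 30 mm under the tile's overhanging front edge without lifting or shifting the tile. Finish still holding the guard and pressing it firmly down flat on the base board; leave the other things on the bench alone.

Things in the scene. Friction and masses are not known exactly. Their poses are not given: they have to be found in the camera images.
- deck (a point): Point on the top of the jig's plywood base board (15 mm above the bench), mid-width, below the tile's front edge. x points into the jig (from the robot's side to the clamp), z up. The flat deck runs from 110 mm before this point (-x) to 40 mm past it, where a ledge rises 8 mm as a step. The tile lies on the ledge: the slot between deck and tile is 8 mm high, 40 mm deep.
- tile_edge (a point): Middle of the lower front edge of the loose terracotta fire tile (140 x 130 x 12 mm, 0.45 kg); x points into the tile (the direction to tuck in), z up. The tile rests on the ledge and overhangs it by about 40 mm towards the robot; its underside is 23 mm above the bench.
- crank (a joint): Crank angle, rad; grows clockwise seen from above. At 0 the knob lies straight beyond the axis (jig's +x). The pad goes down 3.18 mm per rad, the crank keeps its height. The pad meets the tile at about 3.8 rad; then its spring (4 N/mm) adds about 12.7 N per rad; hard stop at 6.6 rad. Turning takes about 3.5 N at the knob; it stays where it is left.
- crank_axis (a point): Point on the crank's vertical axis, at the height of the knob's middle; fixed to the jig, with the jig's axes.
- crank_knob (a point): The red upright knob on the crank arm, diameter 20 mm, 44 mm tall, spinning freely on its pin, 45 mm from the crank's axis. The point is 26 mm above the knob's foot (18 mm below its top), 134 mm above the bench. The crank arm is right beneath the knob's foot.
- guard_handle (a point): Centre of the upright wooden handle of the loose heat guard (0.24 kg): 60 mm long (its x), 16 mm wide (y), 45 mm tall, on an aluminium plate 110 (x) x 100 (y) x 4 mm. The point is 26.5 mm above the plate's underside, 75 mm behind its front edge and 35 mm before its back edge; x points to the front edge, z up.
- guard_front (a point): Middle of the guard's front edge (the one with the copper stripe), at the plate's underside; x points forward out of the plate, z up.
- mould: Black graphite bead mould block, 50 x 130 x 34 mm, origin at the centre of its underside; leave alone. It and the guard may lie on either side of the jig.
- stand: Wooden block 80 x 110 x 45 mm with thin upright rods and beads, up to 190 mm high, origin at the centre of its underside; leave alone.
- jar: Amber glass jar with white lid, diameter 64 mm, 85 mm tall, origin at the centre of its underside; leave alone.
- clamp_pad: Round rubber pad, diameter 36 mm, at the end of the clamp's spindle; the origin is the centre of its lower face.
- tile: The fire tile; origin at the centre of its underside.
- guard: The heat guard; origin at the centre of its plate's underside.
- jig: The jig, screwed to the bench: base board 300 x 160 mm with ledge and a blue C-shaped clamp frame on it (arm 36 mm wide, top 90 mm above the bench, from 32 to 157 mm past the origin). Origin at bench height, 30 mm past point deck along the jig's x.
There are look-alikes about, which are no part of the job. Of the things shaped like the tile, the terracotta one is meant. Of the things shaped like the guard, the aluminium one is meant.

How it is judged:
By the outcome, as a careful person would: the job done as asked, in the order asked, and still so for the second after the job is handed in, while the arm keeps its last pose, push and grip.
It also fails if it takes over 58 s, if anything falls off the work surface, if the arm or the gripper's body presses on something with over 40 N, if the wrist force passes 120 N, or if a joint passes its speed limit or range.

## Working session

There is one attempt and no reset: what is moved stays moved. The work goes in short steps, Python scripts to look and compute and a shell command to move; the robot and the scene stay as the last step left them, time stands still between calls to the robot, and variables do not carry over. Pictures are saved under pics/ and viewed, and the job is handed in when it is done.

```bash
ls; mkdir -p pics; cat > h.py <<'E'
import numpy as np, cv2
from workcell import r, imaging
def ray(p,row,col):
    x=(col-p['cx'])/p['fx']; y=(row-p['cy'])/p['fy']
    u=np.array([x,y])
    v=u.copy()
    for _ in range(20): v=u/(1+p['k1']*(v@v))
    T=np.array(p['cam_to_world']); d=T[:3,:3]@np.array([v[0],v[1],1.0])
    return T[:3,3],d
def at_z(p,pix,z):
    o,d=ray(p,*pix); return o+d*(z-o[2])/d[2]
def at_depth(p,pix):
    o,d=ray(p,*pix); z=p['z_map'][int(round(pix[0])),int(round(pix[1]))]; return o+d*z
def tri(l):
    A=np.zeros((3,3));b=np.zeros(3)
    for p,pix in l:
        o,d=ray(p,*pix); d=d/np.linalg.norm(d); M=np.eye(3)-np.outer(d,d); A+=M;b+=M@o
    x=np.linalg.solve(A,b)
    return x,[float(np.linalg.norm((np.eye(3)-np.outer(d/np.linalg.norm(d),d/np.linalg.norm(d)))@(x-o))) for o,d in [ray(p,*q) for p,q in l]]
def proj(p,X):
    T=np.linalg.inv(np.array(p['cam_to_world'])); c=T[:3,:3]@np.array(X)+T[:3,3]
    v=c[:2]/c[2]; v=v*(1+p['k1']*(v@v)); return np.array([v[1]*p['fy']+p['cy'],v[0]*p['fx']+p['cx']])
E
python3 - <<'E'
from h import *
np.set_printoptions(precision=4,suppress=True)
print(r.read_state())
names="deck tile_edge crank_axis crank_knob guard_handle guard_front mould stand jar clamp_pad tile guard jig".split()
for c in ["scene","side","wrist"]:
    p=imaging.get_image(c); cv2.imwrite(f"pics/{c}0.png",p['img'])
    print(c,p['cam_to_world'],p['fx'],p['k1'])
    for n in names:
        for m in imaging.mark_of(n,p)[:3]:
            px=m['pixel']; print(n,round(m['p'],2),np.round(px,1), end=' ')
            try: print(at_depth(p,px))
            except Exception as e: print(e)
E
```

```text
pics
{'time_s': 0.0, 'qpos': array([-66.378 ,  23.9468,  -0.5918,  92.4854,   0.2711,  63.6395,
        -3.0332]), 'qd': array([ 0.0961,  0.0196,  0.0488, -0.1351,  0.0062, -0.062 , -0.087 ]), 'joint_efforts': array([ -0.0021, -85.1276,   0.6372, -42.6024,  -0.0489,   0.0183,
         0.0001]), 'tool_pos': array([0.2738, 0.5614, 0.2048]), 'tool_rot': array([-179.9299,    0.0063,  154.0064]), 'wrist_force': array([0.785 , 0.2315, 0.7237]), 'moment': array([ 0.0392, -0.0264, -0.066 ]), 'finger_gap': 0.09388934273788155}
scene [[ 0.3215  0.8027 -0.5023  0.9758]
 [ 0.9469 -0.2704  0.1739 -0.1637]
 [ 0.0037 -0.5315 -0.847   0.8546]
 [ 0.      0.      0.      1.    ]] 361.0863596598759 -0.08278849489840168
deck 0.74 [211.2 305.4] [ 0.5037 -0.0322  0.0342]
tile_edge 0.84 [211.  307.4] [ 0.5068 -0.0276  0.0375]
tile_edge 0.61 [358.3 305.4] [ 0.8488 -0.144   0.0079]
tile_edge 0.59 [186.1 162.2] [ 0.2678 -0.3982 -0.002 ]
crank_axis 0.59 [219.6 318.4] [ 0.5784 -0.022   0.1085]
crank_knob 0.56 [227.4 305.2] [ 0.61   -0.064   0.1501]
guard_handle 0.84 [159.5 396.4] [0.4315 0.2651 0.0494]
guard_ha
[... 1638 characters left out ...]
 0.0348]
tile 0.6 [226.9 426.8] [ 0.8243 -0.082   0.0103]
guard 0.75 [148.2 219.5] [0.2425 0.2909 0.0172]
guard 0.71 [153.3 283.5] [0.4461 0.2612 0.0027]
wrist [[ 0.4372  0.8672  0.2382  0.2052]
 [ 0.8993 -0.4214 -0.1168  0.5952]
 [-0.0009  0.2652 -0.9642  0.3836]
 [ 0.      0.      0.      1.    ]] 298.07435380734404 -0.021614880127530788
guard_handle 0.96 [246.4 104.4] [0.2274 0.2917 0.0442]
guard_handle 0.64 [353.6 179. ] [0.2562 0.5165 0.2969]
guard_front 0.76 [377.5 210.2] [0.4901 0.2698 0.0033]
stand 0.58 [355.4 179.9] [0.2575 0.5157 0.2962]
clamp_pad 0.49 [354.4 178.3] [0.2558 0.5171 0.298 ]
guard 0.9 [237.8 137.1] [0.2393 0.3069 0.0062]
guard 0.83 [353.4 193.7] [0.4345 0.277  0.0099]
```

View pics/scene0.png

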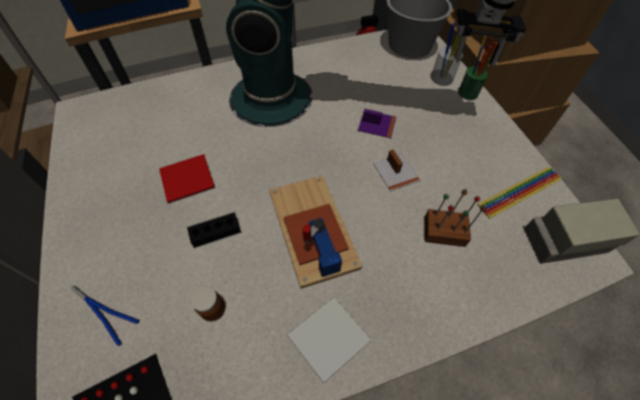

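View pics/side0.png

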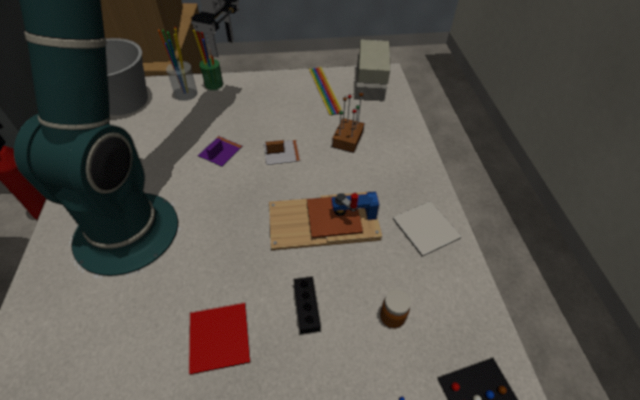

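View pics/wrist0.png

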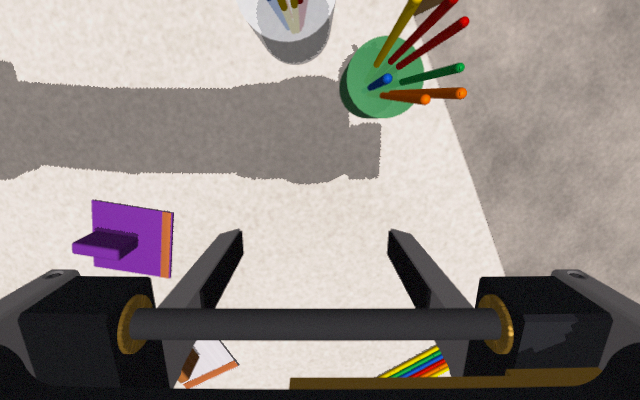

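```bash
python3 - <<'E'
import cv2,numpy as np
a=cv2.imread('pics/scene0.png')[85:205,340:460]; b=cv2.imread('pics/side0.png')[110:190,180:320]
c=cv2.imread('pics/scene0.png')[170:270,250:370];d=cv2.imread('pics/side0.png')[160:260,270:390]
f=lambda x:cv2.resize(x,(400,290),interpolation=cv2.INTER_CUBIC)
cv2.imwrite('pics/crop0.png',np.vstack([np.hstack([f(a),f(b)]),np.hstack([f(c),f(d)])]))
E
```

```text
(no output)
```

View pics/crop0.png

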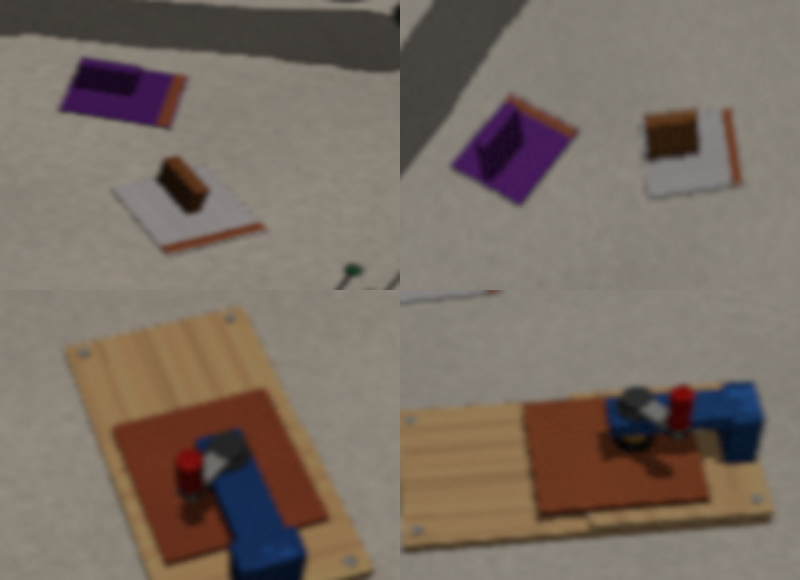

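Meant are the silver guard with a wooden handle (scene 160,396; side 150,282), not the purple one (114,370), and the terracotta tile under the clamp (234,315), not the red tile (178,186) or the white one (339,330). The crop confirms both picks. Next, measure.

```bash
cat > meas.py <<'E'
from h import *
np.set_printoptions(precision=4,suppress=True)
names="deck tile_edge crank_axis crank_knob guard_handle guard_front clamp_pad tile jig".split()
import sys
def run(cams,zs=dict(deck=.015,tile_edge=.023,crank_knob=.134,crank_axis=.134,guard_front=0,guard_handle=.0265)):
    P=[imaging.get_image(c) for c in cams]
    for n in names:
        for c,p in zip(cams,P):
            for m in imaging.mark_of(n,p)[:4]:
                print(n,c,round(m['p'],2),np.round(m['pixel'],1),at_z(p,m['pixel'],zs[n])[:2] if n in zs else at_depth(p,m['pixel']))
    return P
E
python3 - <<'E'
from meas import *
P=run(["scene","side"])
p,q=P
print('knob',tri([(p,imaging.mark_of('crank_knob',p)[0]['pixel']),(q,imaging.mark_of('crank_knob',q)[0]['pixel'])]))
# points by hand: jig board corners via scene masks
m=imaging.masks_of('jig',p)
for k in m: print(k['p'],k['mask'].sum())
for c in P:
    print([ (round(k['p'],2),k['pixel']) for k in imaging.masks_of('crank',c)])
E
```

```text
deck scene 0.58 [212.2 308. ] [ 0.4979 -0.0235]
deck scene 0.44 [210.1 305.8] [ 0.4897 -0.0271]
deck side 0.71 [197.1 354.6] [0.6422 0.0424]
deck side 0.63 [218.9 309. ] [ 0.5015 -0.0224]
tile_edge scene 0.96 [358.6 304.1] [ 0.8507 -0.1472]
tile_edge scene 0.95 [185.8 161.7] [ 0.2869 -0.3926]
tile_edge scene 0.74 [211.9 308.1] [ 0.5017 -0.0243]
tile_edge side 0.88 [218.3 308.9] [ 0.5009 -0.0263]
tile_edge side 0.85 [247.5 445.3] [ 0.8483 -0.1607]
tile_edge side 0.84 [368.9 216.2] [ 0.2666 -0.4013]
crank_axis scene 0.68 [215.7 320.5] [ 0.5838 -0.0189]
crank_axis side 0.84 [187.  340.6] [ 0.5857 -0.0173]
crank_knob scene 0.55 [231.2 307.1] [ 0.6122 -0.0606]
crank_knob side 0.62 [217.2 334.4] [ 0.556  -0.1129]
crank_knob side 0.55 [194.9 353.3] [ 0.6141 -0.0474]
crank_knob side 0.24 [217.7 306. ] [ 0.487  -0.1069]
guard_handle scene 0.93 [161.2 394.3] [0.4199 0.2686]
guard_handle scene 0.82 [118.  369.2] [0.2337 0.2686]
guard_handle side 0.92 [145.  274.1] [0.4182 0.2779]
guard_handle side 0.67 [149.  214.9] [0.2303 0.2785]
guard_front scene 0.85 [182.8 408.4] [0.4883 0.2871]
guard_fron
[... 549 characters left out ...]
7]
tile scene 0.68 [236.3 311.6] [ 0.6125 -0.0503  0.1028]
tile side 0.9 [340.2 219.4] [ 0.2679 -0.3354  0.01  ]
tile side 0.66 [217.6 308.5] [ 0.5005 -0.0177  0.0149]
tile side 0.6 [226.9 423.9] [ 0.8151 -0.083   0.0132]
tile side 0.59 [219.3 332.6] [ 0.5638 -0.0481  0.0382]
jig scene 0.6 [225.1 313.5] [ 0.5875 -0.0373  0.1061]
jig scene 0.53 [218.  318.1] [ 0.5335 -0.0069  0.0331]
jig side 0.75 [142.9 347.9] [0.6548 0.2512 0.0374]
jig side 0.65 [218.9 317.6] [ 0.5236 -0.0401  0.0352]
knob (array([ 0.5684, -0.0482,  0.0472]), [2.2327321369556233e-05, 2.2327321369757555e-05])
0.66 4253
0.47 1057
[(0.59, [229.9, 309.5]), (0.57, [234.3, 308.2])]
[(0.47, [199.7, 348.3]), (0.32, [153.4, 279.7])]
```

```bash
python3 -m crank '[{"jaw":0.094,"linear":[0.03,-0.03,0.05],"angular":[0,0,5]},{"jaw":0.094,"linear":[0.07,-0.07,0.1],"angular":[0,0,10]},{"jaw":0.094,"linear":[0.11,-0.11,0.12],"angular":[0,0,15]},{"jaw":0.094,"linear":[0.14,-0.15,0.14],"angular":[0,0,20]},{"jaw":0.094,"linear":[0.17,-0.19,0.14],"angular":[0,0,26]},{"jaw":0.094,"linear":[0.2,-0.23,0.14],"angular":[0,0,26]},{"jaw":0.094,"linear":[0.23,-0.27,0.14],"angular":[0,0,26]},{"jaw":0.094,"linear":[0.26,-0.31,0.14],"angular":[0,0,26]},{"jaw":0.094,"linear":[0.28,-0.31,0.14],"angular":[0,0,26]},{"jaw":0.094,"linear":[0.28,-0.31,0.14],"angular":[0,0,26]}]'
```

```text
time_s: 4.35
tool_pos: [0.5573, 0.2468, 0.3455]
tool_rot: [-179.9, 0.1, 179.6]
wrist_force: [-0.6, -0.7, -0.7]
finger_gap: 0.0944
```

```bash
python3 - <<'E'
from meas import *
p=imaging.get_image("wrist"); cv2.imwrite("pics/w1.png",p['img']); np.save("w1.npy",p,allow_pickle=True)
for n in ["guard_handle","guard_front"]:
    for m in imaging.mark_of(n,p)[:3]: print(n,round(m['p'],2),np.round(m['pixel'],1),at_z(p,m['pixel'],.0265 if n!="guard_front" else 0))
E
python3 -m crank '[{"jaw":0.094,"linear":[0.04,-0.03,0],"angular":[0,0,0]},{"jaw":0.094,"linear":[0.06,-0.08,0],"angular":[0,0,0]},{"jaw":0.094,"linear":[0.07,-0.13,0],"angular":[0,0,0]},{"jaw":0.094,"linear":[0.08,-0.18,0],"angular":[0,0,0]},{"jaw":0.094,"linear":[0.09,-0.23,0],"angular":[0,0,0]},{"jaw":0.094,"linear":[0.1,-0.28,0],"angular":[0,0,0]},{"jaw":0.094,"linear":[0.1,-0.28,0],"angular":[0,0,0]},{"jaw":0.094,"linear":[0.1,-0.28,0],"angular":[0,0,0]}]'
python3 - <<'E'
from meas import *
p=imaging.get_image("wrist"); cv2.imwrite("pics/w2.png",p['img']); np.save("w2.npy",p,allow_pickle=True)
zs=dict(deck=.015,tile_edge=.023,crank_knob=.134,crank_axis=.134,jig=0)
for n in zs:
    for m in imaging.mark_of(n,p)[:2]: print(n,round(m['p'],2),np.round(m['pixel'],1),at_z(p,m['pixel'],zs[n]))
E
```

```text
guard_handle 0.87 [ 76.9 327.4] [0.4178 0.2659 0.0265]
guard_front 0.56 [127.2 329.3] [0.4949 0.2706 0.    ]
time_s: 5.3
tool_pos: [0.6538, -0.0282, 0.3453]
tool_rot: [180.0, -0.0, 179.9]
wrist_force: [0.1, 0.5, 0.1]
finger_gap: 0.0941
deck 0.64 [ 67.4 316.2] [ 0.4982 -0.0267  0.015 ]
deck 0.47 [  8.6 512.2] [0.4123 0.2727 0.015 ]
tile_edge 0.94 [ 64.4 315.5] [ 0.4951 -0.0278  0.023 ]
tile_edge 0.67 [262.3 252.3] [ 0.8329 -0.1445  0.023 ]
crank_knob 0.78 [145.1 290.6] [ 0.6098 -0.0601  0.134 ]
crank_axis 0.83 [122.7 316.7] [ 0.5817 -0.0264  0.134 ]
```

View pics/w1.png

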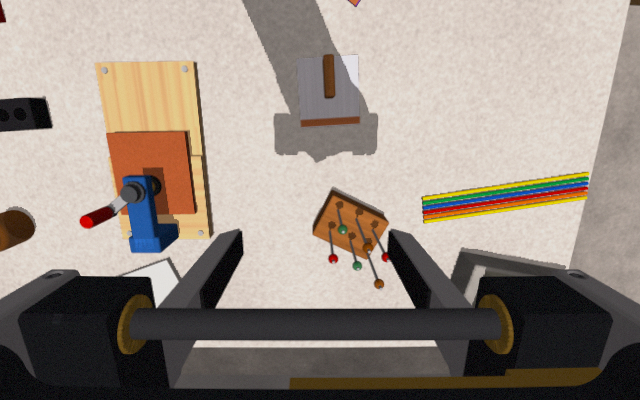

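View pics/w2.png

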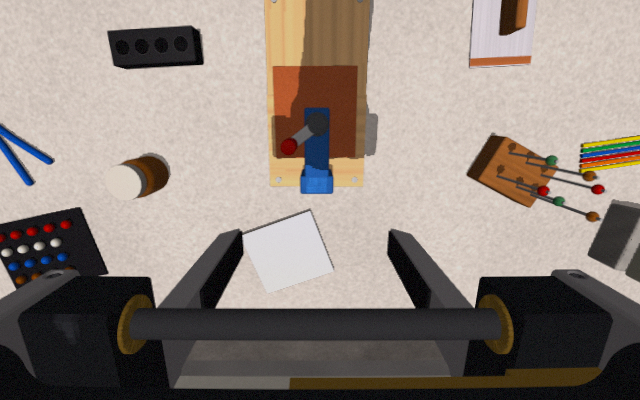

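The w2 picture shows the jig almost square to the world, with the knob at (145,290), the hub at (123,317) and the tile front edge at row ~66. I'll refine these from colour and depth.

```bash
cat > cloud.py <<'E'
from h import *
np.set_printoptions(precision=4,suppress=True)
def cloud(p):
    H,W=p['z_map'].shape; rr,cc=np.mgrid[0:H,0:W]
    x=(cc-p['cx'])/p['fx']; y=(rr-p['cy'])/p['fy']; u=np.stack([x,y],-1); v=u.copy()
    for _ in range(15): v=u/(1+p['k1']*(v**2).sum(-1,keepdims=True))
    d=np.concatenate([v,np.ones((H,W,1))],-1)*p['z_map'][...,None]
    T=np.array(p['cam_to_world']); return d@T[:3,:3].T+T[:3,3]
def rect(pts):
    (c,s,a)=cv2.minAreaRect((pts*1000).astype(np.float32)); return np.array(c)/1000,s,a,cv2.boxPoints((c,s,a))/1000
E
python3 - <<'E'
from cloud import *
for f in ["w2","w1"]:
    p=np.load(f+".npy",allow_pickle=True).item(); X=cloud(p); hsv=cv2.cvtColor(p['img'],cv2.COLOR_BGR2HSV).astype(int)
    red=((hsv[...,0]<6)|(hsv[...,0]>174))&(hsv[...,1]>190)&(X[...,2]>.1)&(X[...,2]<.17)
    k=X[red]; print(f,'knob n',len(k), k.mean(0),k.min(0),k.max(0))
    top=k[k[:,2]>k[:,2].max()-.006]; print(' top',len(top),top.mean(0),(top.min(0)+top.max(0))/2)
    t=(hsv[...,0]>4)&(hsv[...,0]<14)&(hsv[...,1]>150)&(X[...,2]>.025)&(X[...,2]<.045)&(abs(X[...,0]-.56)<.12)&(abs(X[...,1]+.03)<.12)
    t=cv2.morphologyEx(t.astype(np.uint8),cv2.MORPH_OPEN,np.ones((3,3)))>0
    print(' tile',t.sum(),np.median(X[t][:,2]),rect(X[t][:,:2]))
    b=(X[...,2]>.009)&(X[...,2]<.022)&(X[...,0]>.35)&(X[...,0]<.72)&(abs(X[...,1]+.03)<.12)&(hsv[...,1]>50)
    b=cv2.morphologyEx(b.astype(np.uint8),cv2.MORPH_OPEN,np.ones((3,3)))>0
    print(' board',b.sum(),rect(X[b][:,:2]))
    bl=(hsv[...,0]>100)&(hsv[...,0]<125)&(hsv[...,1]>150)&(X[...,2]>.08)&(X[...,2]<.1)&(abs(X[...,1]+.03)<.1)
    print(' arm',bl.sum(),rect(X[bl][:,:2]),np.median(X[bl][:,2]))
    hub=(hsv[...,1]<60)&(X[...,2]>.1)&(X[...,2]<.16)&(X[...,0]>.5)&(X[...,0]<.68)&(abs(X[...,1]+.03)<.09)
    print(' hub',hub.sum(),X[hub].mean(0) if hub.any() else '',np.percentile(X[hub],[2,98],axis=0) if hub.any() else '')
E
```

```text
w2 knob n 379 [0.6334 0.0966 0.1493] [ 0.6007 -0.0719  0.1099] [0.6821 0.3469 0.1566]
 top 182 [0.6401 0.1353 0.152 ] [0.6368 0.1375 0.1536]
 tile 5719 0.03397288364320139 (array([ 0.5681, -0.0289]), (138.78439331054688, 128.59031677246094), 0.274369478225708, array([[ 0.4984,  0.0351],
       [ 0.499 , -0.0935],
       [ 0.6378, -0.0928],
       [ 0.6372,  0.0358]], dtype=float32))
 board 7252 (array([ 0.543 , -0.0276]), (160.1306915283203, 283.0543212890625), 89.45191955566406, array([[ 0.4007, -0.1063],
       [ 0.6837, -0.109 ],
       [ 0.6853,  0.0511],
       [ 0.4022,  0.0538]], dtype=float32))
 arm 1627 (array([ 0.6229, -0.0264]), (121.14077758789062, 46.61446762084961), 0.10427376627922058, array([[ 0.5622, -0.0032],
       [ 0.5623, -0.0498],
       [ 0.6835, -0.0496],
       [ 0.6834, -0.003 ]], dtype=float32)) 0.08879559511237684
 hub 477 [ 0.5895 -0.0353  0.1054] [[ 0.5733 -0.0561  0.103 ]
 [ 0.6074 -0.0164  0.1073]]
w1 knob n 461 [0.6186 0.0061 0.1405] [ 0.6016 -0.0701  0.1076] [0.6701 0.3447 0.1553]
 top 206 [0.6307 0.0759 0.1515] [0.6361 0.1373 0.1523]
 tile 4925 0.033995449704509295 (array([ 0.5684, -0.0285]), (139.34918212890625, 131.00527954101562), 0.6334102153778076, array([[ 0.498 ,  0.0363],
       [ 0.4994, -0.0947],
       [ 0.6388, -0.0932],
       [ 0.6373,  0.0378]], dtype=float32))
 board 7318 (array([ 0.5361, -0.0259]), (293.6680603027344, 160.6766357421875), 0.3358822166919708, array([[ 0.3888,  0.0536],
       [ 0.3897, -0.1071],
       [ 0.6834, -0.1054],
       [ 0.6825,  0.0553]], dtype=float32))
 arm 1620 (array([ 0.6225, -0.0258]), (122.7964859008789, 48.54764175415039), 0.06250637769699097, array([[ 0.5611, -0.0016],
       [ 0.5611, -0.0501],
       [ 0.6839, -0.05  ],
       [ 0.6839, -0.0015]], dtype=float32)) 0.08881394944219992
 hub 467 [ 0.5907 -0.0347  0.1057] [[ 0.5724 -0.0629  0.1011]
 [ 0.6108 -0.0138  0.111 ]]
```

```bash
python3 - <<'E'
from cloud import *
from scipy.optimize import least_squares
for f in ["w2","w1"]:
    p=np.load(f+".npy",allow_pickle=True).item(); X=cloud(p); hsv=cv2.cvtColor(p['img'],cv2.COLOR_BGR2HSV).astype(int)
    red=((hsv[...,0]<6)|(hsv[...,0]>174))&(hsv[...,1]>150)&(X[...,2]>.1)&(X[...,2]<.17)&(X[...,1]<0)&(X[...,0]<.66)
    k=X[red]; top=k[k[:,2]>.147]; side=k[(k[:,2]<.147)&(k[:,2]>.112)]
    print(f,'knob',len(k),'top',len(top),top.mean(0),(top.min(0)+top.max(0))/2,top.max(0)-top.min(0))
    s=least_squares(lambda c:np.hypot(side[:,0]-c[0],side[:,1]-c[1])-.01,k.mean(0)[:2],loss='soft_l1',f_scale=.001); print(s.x,len(side))
    hub=(hsv[...,1]<60)&(X[...,2]>.098)&(X[...,2]<.13)&(X[...,0]>.54)&(X[...,0]<.6)&(abs(X[...,1]+.03)<.03)
    dark=hub&(hsv[...,2]<75); print('hub',dark.sum(),(np.percentile(X[dark],2,axis=0)+np.percentile(X[dark],98,axis=0))/2,np.percentile(X[dark],98,axis=0)-np.percentile(X[dark],2,axis=0))
E
```

```text
w2 knob 221 top 185 [ 0.6105 -0.0628  0.1505] [ 0.6103 -0.0632  0.1502] [0.0186 0.0174 0.0049]
[ 0.6108 -0.0637] 35
hub 278 [ 0.5835 -0.0279  0.1058] [0.023  0.0231 0.0032]
w1 knob 397 top 156 [ 0.6105 -0.0605  0.1506] [ 0.6104 -0.0616  0.1499] [0.0175 0.019  0.0056]
[ 0.6114 -0.0628] 234
hub 78 [ 0.5827 -0.0214  0.1025] [0.0231 0.0162 0.0086]
```

```bash
python3 -m crank '[{"jaw":0.094,"linear":[-0.022,-0.018,-0.04],"angular":[0,0,0]},{"jaw":0.094,"linear":[-0.0435,-0.0345,-0.08],"angular":[0,0,0]},{"jaw":0.094,"linear":[-0.0435,-0.0345,-0.12],"angular":[0,0,0]},{"jaw":0.094,"linear":[-0.0435,-0.0345,-0.15],"angular":[0,0,0]},{"jaw":0.094,"linear":[-0.0435,-0.0345,-0.18],"angular":[0,0,0]},{"jaw":0.08,"linear":[-0.0435,-0.0345,-0.2],"angular":[0,0,0]},{"jaw":0.06,"linear":[-0.0435,-0.0345,-0.215],"angular":[0,0,0]},{"jaw":0.05,"linear":[-0.0435,-0.0345,-0.228],"angular":[0,0,0]},{"jaw":0.05,"linear":[-0.0435,-0.0345,-0.228],"angular":[0,0,0]},{"jaw":0.05,"linear":[-0.0435,-0.0345,-0.228],"angular":[0,0,0]}]'
python3 - <<'E'
from h import *
p=imaging.get_image("wrist"); q=imaging.get_image("scene");s=imaging.get_image("side")
f=lambda x:cv2.resize(x,(400,300),interpolation=cv2.INTER_CUBIC)
cv2.imwrite("pics/g1.png",np.vstack([np.hstack([f(p['img']),f(q['img'][160:280,240:400])]),np.hstack([f(s['img'][140:260,270:430]),f(p['img'][200:400,220:420])])]))
E
```

```text
time_s: 6.6
tool_pos: [0.6108, -0.0627, 0.118]
tool_rot: [-180.0, 0.0, -180.0]
wrist_force: [0.0, -0.6, 0.8]
finger_gap: 0.0575
```

View pics/g1.png

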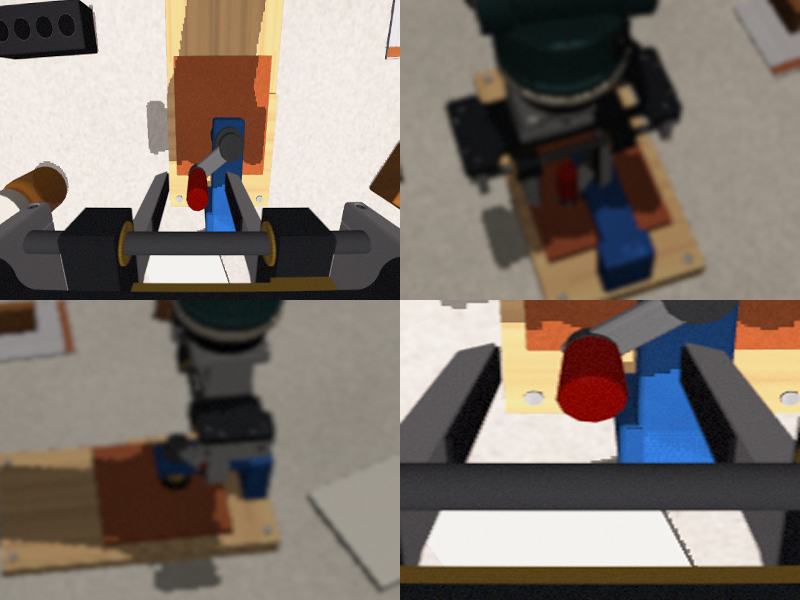

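The knob stands between the fingers (wrist view, about column 197 of 400), so I close on it.

```bash
python3 -m crank '[{"jaw":0.015,"linear":[0,0,0],"angular":[0,0,0]},{"jaw":0.015,"linear":[0,0,0],"angular":[0,0,0]},{"jaw":0.015,"linear":[0,0,0],"angular":[0,0,0]},{"jaw":0.015,"linear":[0,0,0],"angular":[0,0,0]},{"jaw":0.015,"linear":[0,0,0],"angular":[0,0,0]}]'
python3 - <<'E'
from cloud import *
print(r.read_state()['wrist_force'])
import math
c=np.array([.583,-.0275]);k=np.array([.611,-.0627])
a0=math.atan2(-(k-c)[1],(k-c)[0]);R=np.hypot(*(k-c));print(a0,R)
a=a0
for i in range(1,42):
    a=a0+i*5.0/40
    print(i,round(a,2),np.round(c+.045*np.array([math.cos(a),-math.sin(a)])-k,4))
E
```

```text
time_s: 7.25
tool_pos: [0.6105, -0.0626, 0.1175]
tool_rot: [180.0, 0.0, -180.0]
wrist_force: [-1.5, 2.1, 1.7]
finger_gap: 0.0193
[-1.5006  2.0704  1.7087]
0.8988331552046643 0.04497821694998593
1 1.02 [-0.0046 -0.0032]
2 1.15 [-0.0096 -0.0059]
3 1.27 [-0.0148 -0.0078]
4 1.4 [-0.0203 -0.0091]
5 1.52 [-0.0259 -0.0098]
6 1.65 [-0.0315 -0.0097]
7 1.77 [-0.0371 -0.0089]
8 1.9 [-0.0425 -0.0074]
9 2.02 [-0.0477 -0.0053]
10 2.15 [-0.0526 -0.0025]
11 2.27 [-0.0571  0.0009]
12 2.4 [-0.0611  0.0048]
13 2.52 [-0.0647  0.0091]
14 2.65 [-0.0676  0.0139]
15 2.77 [-0.07   0.019]
16 2.9 [-0.0717  0.0244]
17 3.02 [-0.0727  0.0299]
18 3.15 [-0.073   0.0355]
19 3.27 [-0.0726  0.0411]
20 3.4 [-0.0715  0.0466]
21 3.52 [-0.0698  0.052 ]
22 3.65 [-0.0673  0.0571]
23 3.77 [-0.0643  0.0618]
24 3.9 [-0.0607  0.0661]
25 4.02 [-0.0566  0.0699]
26 4.15 [-0.052   0.0732]
27 4.27 [-0.0471  0.0759]
28 4.4 [-0.0419  0.078 ]
29 4.52 [-0.0364  0.0794]
30 4.65 [-0.0309  0.0801]
31 4.77 [-0.0252  0.0801]
32 4.9 [-0.0197  0.0794]
33 5.02 [-0.0142  0.078 ]
34 5.15 [-0.009  0.076]
35 5.27 [-0.004   0.0733]
36 5.4 [0.0005 0.07  ]
37 5.52 [0.0046 0.0662]
38 5.65 [0.0082 0.0619]
39 5.77 [0.0113 0.0571]
40 5.9 [0.0137 0.0521]
41 6.02 [0.0155 0.0467]
```

Gripped (gap 19.3 mm). I'll turn a first arc and check the forces.

```bash
python3 -m crank '[{"jaw":0.015,"linear":[-0.0046,-0.0032,0],"angular":[0,0,0]},{"jaw":0.015,"linear":[-0.0096,-0.0059,0],"angular":[0,0,0]},{"jaw":0.015,"linear":[-0.0148,-0.0078,0],"angular":[0,0,0]},{"jaw":0.015,"linear":[-0.0203,-0.0091,0],"angular":[0,0,0]},{"jaw":0.015,"linear":[-0.0259,-0.0098,0],"angular":[0,0,0]},{"jaw":0.015,"linear":[-0.0315,-0.0097,0],"angular":[0,0,0]},{"jaw":0.015,"linear":[-0.0371,-0.0089,0],"angular":[0,0,0]},{"jaw":0.015,"linear":[-0.0425,-0.0074,0],"angular":[0,0,0]},{"jaw":0.015,"linear":[-0.0477,-0.0053,0],"angular":[0,0,0]},{"jaw":0.015,"linear":[-0.0526,-0.0025,0],"angular":[0,0,0]},{"jaw":0.015,"linear":[-0.0571,0.0009,0],"angular":[0,0,0]},{"jaw":0.015,"linear":[-0.0611,0.0048,0],"angular":[0,0,0]}]'
```

```text
time_s: 8.45
tool_pos: [0.5503, -0.057, 0.1176]
tool_rot: [180.0, 0.2, -180.0]
wrist_force: [12.9, 7.4, -9.6]
finger_gap: 0.0192
```

```bash
python3 -m crank '[{"jaw":0.015,"linear":[-0.0026,0.0048,0],"angular":[0,0,0]},{"jaw":0.015,"linear":[-0.0055,0.0096,0],"angular":[0,0,0]},{"jaw":0.015,"linear":[-0.0079,0.0147,0],"angular":[0,0,0]},{"jaw":0.015,"linear":[-0.0096,0.0201,0],"angular":[0,0,0]},{"jaw":0.015,"linear":[-0.0106,0.0256,0],"angular":[0,0,0]},{"jaw":0.015,"linear":[-0.0109,0.0312,0],"angular":[0,0,0]},{"jaw":0.015,"linear":[-0.0105,0.0368,0],"angular":[0,0,0]}]'
```

```text
time_s: 9.15
tool_pos: [0.5388, -0.0223, 0.1175]
tool_rot: [-179.9, 0.0, 179.9]
wrist_force: [3.8, -4.3, -1.5]
finger_gap: 0.0193
```

```bash
python3 -m crank '[{"jaw":0.015,"linear":[0.0011,0.0055,0],"angular":[0,0,0]},{"jaw":0.015,"linear":[0.0028,0.0109,0],"angular":[0,0,0]},{"jaw":0.015,"linear":[0.0053,0.016,0],"angular":[0,0,0]},{"jaw":0.015,"linear":[0.0083,0.0207,0],"angular":[0,0,0]},{"jaw":0.015,"linear":[0.0119,0.025,0],"angular":[0,0,0]},{"jaw":0.015,"linear":[0.016,0.0288,0],"angular":[0,0,0]},{"jaw":0.015,"linear":[0.0206,0.0321,0],"angular":[0,0,0]},{"jaw":0.015,"linear":[0.0255,0.0348,0],"angular":[0,0,0]}]'
```

```text
time_s: 9.95
tool_pos: [0.5645, 0.0144, 0.1174]
tool_rot: [180.0, -0.0, -180.0]
wrist_force: [-4.3, -1.5, 5.2]
finger_gap: 0.0191
```

```bash
python3 -m crank '[{"jaw":0.015,"linear":[0.0052,0.0021,0],"angular":[0,0,0]},{"jaw":0.015,"linear":[0.0107,0.0035,0],"angular":[0,0,0]},{"jaw":0.015,"linear":[0.0162,0.0042,0],"angular":[0,0,0]},{"jaw":0.015,"linear":[0.0219,0.0042,0],"angular":[0,0,0]},{"jaw":0.015,"linear":[0.0274,0.0035,0],"angular":[0,0,0]},{"jaw":0.015,"linear":[0.0329,0.0021,0],"angular":[0,0,0]},{"jaw":0.015,"linear":[0.0381,0.0001,0],"angular":[0,0,0]},{"jaw":0.015,"linear":[0.0431,-0.0026,0],"angular":[0,0,0]},{"jaw":0.015,"linear":[0.0476,-0.0059,0],"angular":[0,0,0]}]'
```

```text
time_s: 10.85
tool_pos: [0.6121, 0.0087, 0.1174]
tool_rot: [179.9, -0.0, -180.0]
wrist_force: [-6.2, 0.9, 6.4]
finger_gap: 0.0195
```

```bash
python3 -m crank '[{"jaw":0.015,"linear":[0.0041,-0.0038,0],"angular":[0,0,0]},{"jaw":0.015,"linear":[0.0077,-0.0081,0],"angular":[0,0,0]},{"jaw":0.015,"linear":[0.0108,-0.0129,0],"angular":[0,0,0]},{"jaw":0.015,"linear":[0.0132,-0.0179,0],"angular":[0,0,0]},{"jaw":0.015,"linear":[0.0132,-0.0179,0],"angular":[0,0,0]}]'
```

```text
time_s: 11.35
tool_pos: [0.6256, -0.0096, 0.1174]
tool_rot: [180.0, 0.0, -180.0]
wrist_force: [-1.5, -1.1, 4.0]
finger_gap: 0.0193
```

The crank is at about 5.89 rad (TCP relative to axis), roughly 26 N pad load. Release and rise.

```bash
python3 -m crank '[{"jaw":0.05,"linear":[0,0,0],"angular":[0,0,0]},{"jaw":0.05,"linear":[0,0,0],"angular":[0,0,0]},{"jaw":0.05,"linear":[0,0,0],"angular":[0,0,0]},{"jaw":0.07,"linear":[0,0,0.03],"angular":[0,0,0]},{"jaw":0.08,"linear":[0,0,0.07],"angular":[0,0,0]},{"jaw":0.09,"linear":[0,0,0.11],"angular":[0,0,0]},{"jaw":0.09,"linear":[-0.02,0.03,0.15],"angular":[0,0,0]},{"jaw":0.09,"linear":[-0.04,0.07,0.18],"angular":[0,0,0]},{"jaw":0.09,"linear":[-0.06,0.11,0.19],"angular":[0,0,0]},{"jaw":0.09,"linear":[-0.09,0.14,0.19],"angular":[0,0,0]},{"jaw":0.09,"linear":[-0.1,0.15,0.19],"angular":[0,0,0]},{"jaw":0.09,"linear":[-0.1,0.15,0.19],"angular":[0,0,0]}]'
python3 - <<'E'
from cloud import *
p=imaging.get_image("wrist"); cv2.imwrite("pics/w3.png",p['img']); np.save("w3.npy",p,allow_pickle=True)
for n in ["guard_handle","guard_front"]:
    for m in imaging.mark_of(n,p)[:3]: print(n,round(m['p'],2),np.round(m['pixel'],1),at_z(p,m['pixel'],.0265 if n!="guard_front" else 0))
for f in ["w3","w2","w1"]:
    p=np.load(f+".npy",allow_pickle=True).item(); X=cloud(p); hsv=cv2.cvtColor(p['img'],cv2.COLOR_BGR2HSV).astype(int)
    reg=(abs(X[...,0]-.44)<.09)&(abs(X[...,1]-.265)<.09)
    hd=reg&(X[...,2]>.038)&(X[...,2]<.055); k=X[hd]; print(f,'handle top',len(k),np.percentile(k[:,2],[10,50,90]),rect(k[:,:2])[:3])
    k=X[reg&(X[...,2]>.012)&(X[...,2]<.055)]; print(' handle all',rect(k[:,:2])[:3])
    cu=reg&(hsv[...,0]<18)&(hsv[...,1]>80)&(X[...,2]<.012)&(X[...,0]>.46); k=X[cu];
    print(' copper',cu.sum(),rect(k[:,:2]) if cu.any() else '')
    red=((hsv[...,0]<6)|(hsv[...,0]>174))&(hsv[...,1]>150)&(X[...,2]>.1)&(X[...,2]<.17)&(abs(X[...,1])<.1)&(X[...,0]<.66); print(' knob',X[red].mean(0))
E
```

```text
time_s: 12.55
tool_pos: [0.5241, 0.1416, 0.3078]
tool_rot: [180.0, 0.0, -179.8]
wrist_force: [0.2, -0.6, 0.2]
finger_gap: 0.0902
guard_handle 0.88 [ 98. 400.] [0.4171 0.2656 0.0265]
guard_handle 0.53 [206.5 207.4] [ 0.5844 -0.0317  0.0265]
guard_front 0.62 [147.8 395.2] [0.4919 0.2709 0.    ]
w3 handle top 555 [0.0447 0.0476 0.0488] (array([0.4173, 0.2673]), (59.1468505859375, 16.25686264038086), 3.0738399028778076)
 handle all (array([0.4174, 0.2672]), (59.12358093261719, 16.462535858154297), 2.6367239952087402)
 copper 456 (array([0.4847, 0.2711]), (11.591378211975098, 100.09910583496094), 2.949928045272827, array([[0.4764, 0.3208],
       [0.4815, 0.2208],
       [0.4931, 0.2214],
       [0.4879, 0.3214]], dtype=float32))
 knob [ 0.6197 -0.0093  0.1389]
w2 handle top 407 [0.0407 0.0471 0.0488] (array([0.4283, 0.2664]), (38.18501663208008, 18.100435256958008), 0.877701461315155)
 handle all (array([0.4241, 0.2664]), (47.43998718261719, 18.100435256958008), 0.877701461315155)
 copper 476 (array([0.4841, 0.2714]), (11.8583402633667, 100.47249603271484), 3.2028398513793945, array([[0.4754, 0.3213],
       [0.481 , 0.221 ],
       [0.4929, 0.2216],
       [0.4873, 0.3219]], dtype=float32))
 knob [ 0.6097 -0.0618  0.1473]
w1 handle top 455 [0.046  0.0478 0.0491] (array([0.4175, 0.2672]), (58.98636245727539, 16.06763458251953), 3.1525657176971436)
 handle all (array([0.4176, 0.2671]), (59.01249313354492, 16.141111373901367), 3.0402445793151855)
 copper 408 (array([0.485 , 0.2714]), (11.378815650939941, 98.62818145751953), 3.196103811264038, array([[0.4765, 0.3203],
       [0.482 , 0.2218],
       [0.4934, 0.2225],
       [0.4879, 0.3209]], dtype=float32))
 knob [ 0.6092 -0.057   0.138 ]
```

View pics/w3.png

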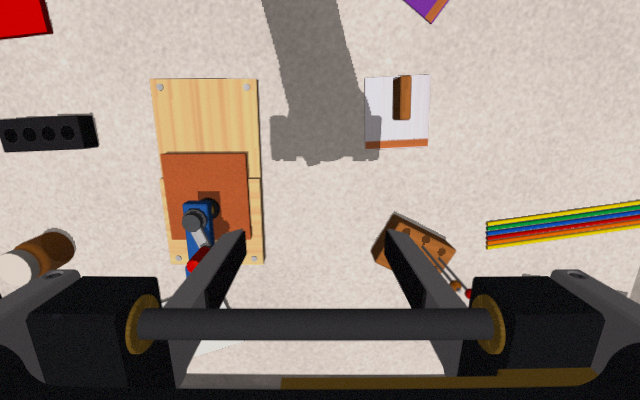

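The w3 crop confirms it: the aluminium guard with its wooden handle is at (97,402) and its copper edge at row 143. Poses agree across w1–w3: handle (0.4174, 0.2672), yaw 3°. Approach and grasp.

```bash
python3 -m crank '[{"jaw":0.09,"linear":[-0.03,0.035,-0.02],"angular":[0,0,1]},{"jaw":0.09,"linear":[-0.06,0.065,-0.04],"angular":[0,0,2]},{"jaw":0.08,"linear":[-0.09,0.1,-0.06],"angular":[0,0,3]},{"jaw":0.07,"linear":[-0.108,0.127,-0.08],"angular":[0,0,3.1]},{"jaw":0.06,"linear":[-0.108,0.127,-0.12],"angular":[0,0,3.1]},{"jaw":0.06,"linear":[-0.108,0.127,-0.16],"angular":[0,0,3.1]},{"jaw":0.06,"linear":[-0.108,0.127,-0.2],"angular":[0,0,3.1]},{"jaw":0.06,"linear":[-0.108,0.127,-0.225],"angular":[0,0,3.1]},{"jaw":0.06,"linear":[-0.108,0.127,-0.235],"angular":[0,0,3.1]},{"jaw":0.06,"linear":[-0.108,0.127,-0.235],"angular":[0,0,3.1]}]'
python3 - <<'E'
from cloud import *
p=imaging.get_image("wrist"); cv2.imwrite("pics/w4.png",p['img']); np.save("w4.npy",p,allow_pickle=True)
print(r.read_state()['tool_pos'])
E
```

```text
time_s: 13.7
tool_pos: [0.4175, 0.2659, 0.0715]
tool_rot: [-179.9, -0.1, -177.0]
wrist_force: [-0.9, 0.1, 0.3]
finger_gap: 0.0598
[0.4179 0.2664 0.0727]
```

View pics/w4.png

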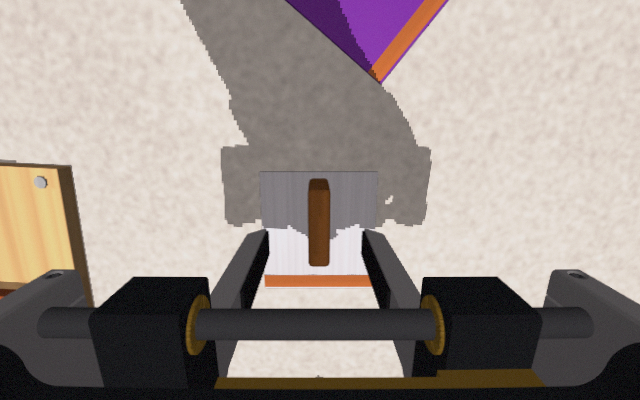

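The handle (cols 308–330) is centred and parallel between the fingers. Descend and close.

```bash
python3 -m crank '[{"jaw":0.06,"linear":[0,0.0005,-0.03],"angular":[0,0,0]},{"jaw":0.06,"linear":[0,0.0005,-0.055],"angular":[0,0,0]},{"jaw":0.05,"linear":[0,0.0005,-0.0645],"angular":[0,0,0]},{"jaw":0.01,"linear":[0,0.0005,-0.0645],"angular":[0,0,0]},{"jaw":0.01,"linear":[0,0.0005,-0.0645],"angular":[0,0,0]},{"jaw":0.01,"linear":[0,0.0005,-0.0645],"angular":[0,0,0]},{"jaw":0.01,"linear":[0,0.0005,-0.0645],"angular":[0,0,0]},{"jaw":0.01,"linear":[0,0.0005,-0.0645],"angular":[0,0,0]}]'
```

```text
time_s: 14.55
tool_pos: [0.4175, 0.2677, 0.0086]
tool_rot: [180.0, 0.1, -176.9]
wrist_force: [-0.9, 0.1, 10.1]
finger_gap: 0.0157
```

```bash
python3 -m crank '[{"jaw":0.01,"linear":[0,0,0.02],"angular":[0,0,0]},{"jaw":0.01,"linear":[0,0,0.05],"angular":[0,0,0]},{"jaw":0.01,"linear":[-0.005,-0.03,0.08],"angular":[0,0,-1]},{"jaw":0.01,"linear":[-0.01,-0.07,0.09],"angular":[0,0,-2]},{"jaw":0.01,"linear":[-0.015,-0.11,0.09],"angular":[0,0,-2.8]},{"jaw":0.01,"linear":[-0.02,-0.15,0.09],"angular":[0,0,-2.8]},{"jaw":0.01,"linear":[-0.025,-0.19,0.09],"angular":[0,0,-2.8]},{"jaw":0.01,"linear":[-0.03,-0.23,0.09],"angular":[0,0,-2.8]},{"jaw":0.01,"linear":[-0.0325,-0.27,0.09],"angular":[0,0,-2.8]},{"jaw":0.01,"linear":[-0.0325,-0.2955,0.09],"angular":[0,0,-2.8]},{"jaw":0.01,"linear":[-0.0325,-0.2955,0.09],"angular":[0,0,-2.8]},{"jaw":0.01,"linear":[-0.0325,-0.2955,0.09],"angular":[0,0,-2.8]}]'
python3 - <<'E'
from cloud import *
cs=["wrist","scene","side"]
P=[imaging.get_image(c) for c in cs]
for c,p in zip(cs,P): cv2.imwrite(f"pics/{c}5.png",p['img']); np.save(f"{c}5.npy",p,allow_pickle=True)
f=lambda x:cv2.resize(x,(400,300),interpolation=cv2.INTER_CUBIC)
cv2.imwrite("pics/m5.png",np.vstack([np.hstack([f(P[0]['img']),f(P[1]['img'][140:260,230:390])]),np.hstack([f(P[2]['img'][140:260,230:390]),f(P[0]['img'][200:400,220:420])])]))
print(r.read_state()['tool_pos'],r.read_state()['wrist_force'])
p=P[0]
for f,p in zip(cs,P):
    X=cloud(p); hsv=cv2.cvtColor(p['img'],cv2.COLOR_BGR2HSV).astype(int)
    cu=(hsv[...,0]<18)&(hsv[...,1]>90)&(X[...,2]<.14)&(X[...,2]>.07)&(abs(X[...,0]-.455)<.03)&(abs(X[...,1]+.03)<.08); k=X[cu]
    print(f,' copper',cu.sum(),(np.median(k[:,2]),rect(k[:,:2])) if cu.any() else '')
    t=(hsv[...,0]>4)&(hsv[...,0]<14)&(hsv[...,1]>150)&(X[...,2]>.025)&(X[...,2]<.045)&(abs(X[...,0]-.56)<.12)&(abs(X[...,1]+.03)<.12)
    t=cv2.morphologyEx(t.astype(np.uint8),cv2.MORPH_OPEN,np.ones((3,3)))>0
    if t.sum()>50: print(' tile',t.sum(),np.median(X[t][:,2]),rect(X[t][:,:2]))
E
```

```text
time_s: 15.75
tool_pos: [0.3846, -0.0283, 0.098]
tool_rot: [180.0, 0.0, -179.8]
wrist_force: [-0.3, 1.0, -1.6]
finger_gap: 0.0157
[ 0.3847 -0.0273  0.0979] [-0.6887 -0.2383 -2.507 ]
wrist  copper 0 
 tile 1810 0.033772060418670424 (array([ 0.5383, -0.0275]), (52.974761962890625, 46.21692657470703), 89.4634780883789, array([[ 0.515 , -0.0537],
       [ 0.5612, -0.0542],
       [ 0.5617, -0.0012],
       [ 0.5155, -0.0008]], dtype=float32))
scene  copper 135 (np.float64(0.09217263534826203), (array([ 0.455 , -0.0281]), (100.52131652832031, 16.529918670654297), 89.43718719482422, array([[ 0.4462, -0.0782],
       [ 0.4627, -0.0784],
       [ 0.4637,  0.0221],
       [ 0.4472,  0.0223]], dtype=float32)))
 tile 1649 0.03380571968191781 (array([ 0.5695, -0.0284]), (139.28387451171875, 128.93276977539062), 0.42668867111206055, array([[ 0.4994,  0.0355],
       [ 0.5004, -0.0934],
       [ 0.6397, -0.0924],
       [ 0.6387,  0.0366]], dtype=float32))
side  copper 115 (np.float64(0.09362133190379984), (array([ 0.4547, -0.0277]), (11.274150848388672, 100.75139617919922), 0.5314733982086182, array([[ 0.4486,  0.0226],
       [ 0.4495, -0.0781],
       [ 0.4608, -0.078 ],
       [ 0.4599,  0.0227]], dtype=float32)))
 tile 1454 0.03554185125667847 (array([ 0.5688, -0.0309]), (137.69825744628906, 128.40496826171875), 0.648521900177002, array([[ 0.4992,  0.0325],
       [ 0.5007, -0.0959],
       [ 0.6384, -0.0943],
       [ 0.6369,  0.0341]], dtype=float32))
```

View pics/m5.png

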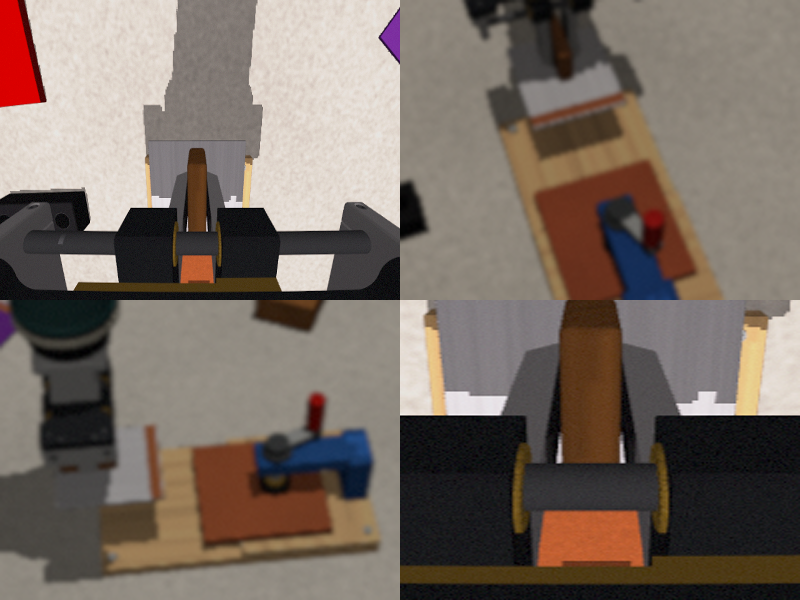

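Tile is unshifted (front edge x≈0.499, yaw ≈0.5°), the pad is on it, and the guard is held square with its front at x≈0.461, yaw ≈0.5°. Lower in front of the tile and feel for the deck.

```bash
python3 -m crank '[{"jaw":0.01,"linear":[0.01,-0.0005,-0.03],"angular":[0,0,0]},{"jaw":0.01,"linear":[0.02,-0.0005,-0.055],"angular":[0,0,0]},{"jaw":0.01,"linear":[0.02,-0.0005,-0.068],"angular":[0,0,0]},{"jaw":0.01,"linear":[0.02,-0.0005,-0.071],"angular":[0,0,0]},{"jaw":0.01,"linear":[0.02,-0.0005,-0.072],"angular":[0,0,0]},{"jaw":0.01,"linear":[0.02,-0.0005,-0.072],"angular":[0,0,0]},{"jaw":0.01,"linear":[0.02,-0.0005,-0.072],"angular":[0,0,0]}]'
```

```text
time_s: 16.6
tool_pos: [0.4051, -0.0285, 0.0266]
tool_rot: [180.0, 0.1, -179.7]
wrist_force: [1.1, -0.1, -2.5]
finger_gap: 0.016
```

```bash
python3 -m crank '[{"jaw":0.01,"linear":[0,0,-0.001],"angular":[0,0,0]},{"jaw":0.01,"linear":[0,0,-0.002],"angular":[0,0,0]},{"jaw":0.01,"linear":[0,0,-0.002],"angular":[0,0,0]},{"jaw":0.01,"linear":[0,0,-0.002],"angular":[0,0,0]}]'
```

```text
time_s: 17.0
tool_pos: [0.4047, -0.0287, 0.024]
tool_rot: [-180.0, 0.0, -179.7]
wrist_force: [-0.3, -0.4, -2.0]
finger_gap: 0.0158
```

```bash
python3 -m crank '[{"jaw":0.01,"linear":[0,0,-0.001],"angular":[0,0,0]},{"jaw":0.01,"linear":[0,0,-0.001],"angular":[0,0,0]},{"jaw":0.01,"linear":[0,0,-0.001],"angular":[0,0,0]}]'
python3 - <<'E'
from cloud import *
s=r.read_state();print(s['tool_pos'],s['wrist_force'],s['moment'])
P=[imaging.get_image(c) for c in ("scene","side")]
f=lambda x:cv2.resize(x,(400,300),interpolation=cv2.INTER_CUBIC)
cv2.imwrite("pics/m6.png",np.hstack([f(P[0]['img'][160:250,250:370]),f(P[1]['img'][170:260,250:370])]))
for p in P:
    X=cloud(p); hsv=cv2.cvtColor(p['img'],cv2.COLOR_BGR2HSV).astype(int)
    cu=(hsv[...,0]<18)&(hsv[...,1]>90)&(X[...,2]<.03)&(X[...,2]>.005)&(abs(X[...,0]-.475)<.015)&(abs(X[...,1]+.03)<.08); k=X[cu]
    if cu.any(): print(np.median(k[:,2]),rect(k[:,:2]))
E
```

```text
time_s: 17.3
tool_pos: [0.4049, -0.0287, 0.0234]
tool_rot: [180.0, 0.0, -179.7]
wrist_force: [-5.9, 0.1, 19.1]
finger_gap: 0.0158
[ 0.4049 -0.0287  0.0234] [-5.9462  0.1325 19.0725] [-0.0442  1.2148  0.0085]
0.014415917993184424 (array([ 0.4752, -0.0301]), (148.50076293945312, 29.585556030273438), 89.95274353027344, array([[ 0.4603, -0.1043],
       [ 0.4899, -0.1043],
       [ 0.49  ,  0.0442],
       [ 0.4605,  0.0442]], dtype=float32))
0.016161470582179982 (array([ 0.4752, -0.0285]), (156.86180114746094, 29.770734786987305), 89.81304931640625, array([[ 0.46  , -0.1069],
       [ 0.4898, -0.107 ],
       [ 0.4903,  0.0499],
       [ 0.4605,  0.05  ]], dtype=float32))
```

View pics/m6.png

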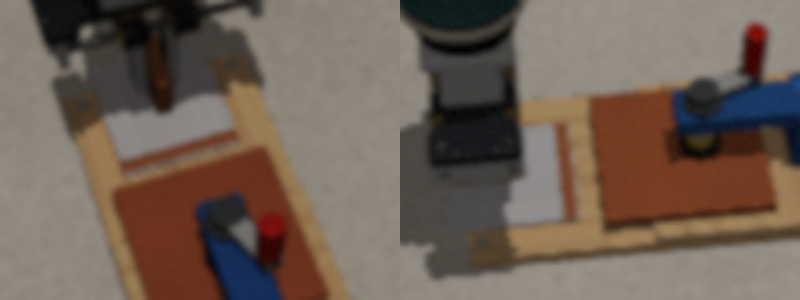

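Contact with the deck is at TCP z≈0.0236. Back off 1 mm to slide, then go in 30 mm and check.

```bash
python3 -m crank '[{"jaw":0.01,"linear":[0,0,0.0015],"angular":[0,0,0]},{"jaw":0.01,"linear":[0.004,0,0.0015],"angular":[0,0,0]},{"jaw":0.01,"linear":[0.009,0,0.0015],"angular":[0,0,0]},{"jaw":0.01,"linear":[0.014,0,0.0015],"angular":[0,0,0]},{"jaw":0.01,"linear":[0.018,0,0.0015],"angular":[0,0,0]},{"jaw":0.01,"linear":[0.022,0,0.0015],"angular":[0,0,0]},{"jaw":0.01,"linear":[0.026,0,0.0015],"angular":[0,0,0]},{"jaw":0.01,"linear":[0.03,0,0.0015],"angular":[0,0,0]},{"jaw":0.01,"linear":[0.03,0,0.0015],"angular":[0,0,0]}]'
```

```text
time_s: 18.3
tool_pos: [0.4352, -0.0287, 0.0244]
tool_rot: [-180.0, 0.0, -179.7]
wrist_force: [-0.5, -0.0, -1.6]
finger_gap: 0.0155
```

No contact with the tile so far, with about 12 mm under. Check the fit before the last 18 mm.

```bash
cat > chk.py <<'E'
from cloud import *
import sys
P=[imaging.get_image(c) for c in ("scene","side")]
f=lambda x:cv2.resize(x,(400,300),interpolation=cv2.INTER_CUBIC)
cv2.imwrite(sys.argv[1],np.hstack([f(P[0]['img'][160:250,250:370]),f(P[1]['img'][170:260,250:370])]))
for p in P:
    X=cloud(p); hsv=cv2.cvtColor(p['img'],cv2.COLOR_BGR2HSV).astype(int)
    t=(hsv[...,0]>4)&(hsv[...,0]<14)&(hsv[...,1]>150)&(X[...,2]>.025)&(X[...,2]<.045)&(abs(X[...,0]-.56)<.12)&(abs(X[...,1]+.03)<.12)
    t=cv2.morphologyEx(t.astype(np.uint8),cv2.MORPH_OPEN,np.ones((3,3)))>0
    if t.sum()>50: print(' tile',t.sum(),np.median(X[t][:,2]),rect(X[t][:,:2]))
    g=(hsv[...,1]<60)&(X[...,2]>.01)&(X[...,2]<.028)&(abs(X[...,0]-.44)<.1)&(abs(X[...,1]+.03)<.045)
    k=X[g]; print(' plate z', np.median(k[:,2]), 'slope', np.polyfit(k[:,0],k[:,2],1)[0],'x',k[:,0].min(),k[:,0].max())
s=r.read_state();print(s['tool_pos'],s['tool_rot'],s['wrist_force'],s['moment'],s['time_s'])
E
python3 chk.py pics/m7.png
```

```text
tile 1640 0.033874076586505986 (array([ 0.5523, -0.0284]), (173.81393432617188, 129.0800018310547), 0.42433518171310425, array([[ 0.4649,  0.0355],
       [ 0.4659, -0.0936],
       [ 0.6397, -0.0923],
       [ 0.6388,  0.0368]], dtype=float32))
 plate z 0.01831984521097707 slope 0.010559588266857977 x 0.39724866371274936 0.49110406600124756
 tile 1449 0.03548795337725663 (array([ 0.5695, -0.0301]), (136.6598358154297, 129.77487182617188), 0.5669869184494019, array([[ 0.5006,  0.0341],
       [ 0.5018, -0.0957],
       [ 0.6385, -0.0943],
       [ 0.6372,  0.0354]], dtype=float32))
 plate z 0.020248844819738154 slope 0.0026325296588531667 x 0.389725165494642 0.4988185744719065
[ 0.4345 -0.0287  0.0243] [-179.9942   -0.0134 -179.7054] [ 0.1003  0.2575 -2.3358] [0.0266 0.0121 0.0025] 18.4
```

View pics/m7.png

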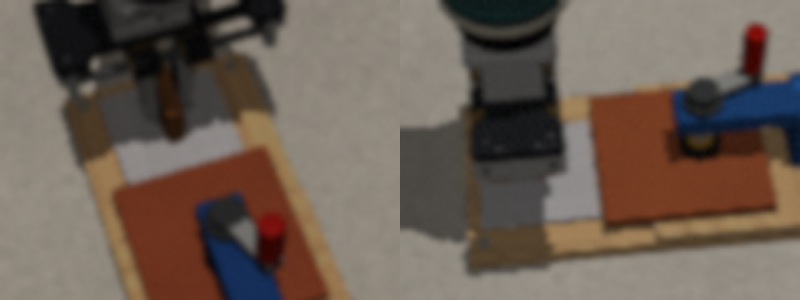

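The copper edge is under the tile, which has not moved, and the plate is level. Last 19 mm, then press down.

```bash
python3 -m crank '[{"jaw":0.01,"linear":[0.004,0,0],"angular":[0,0,0]},{"jaw":0.01,"linear":[0.008,0,0],"angular":[0,0,0]},{"jaw":0.01,"linear":[0.012,0,0],"angular":[0,0,0]},{"jaw":0.01,"linear":[0.016,0,0],"angular":[0,0,0]},{"jaw":0.01,"linear":[0.019,0,0],"angular":[0,0,0]},{"jaw":0.01,"linear":[0.019,0,0],"angular":[0,0,0]},{"jaw":0.01,"linear":[0.019,0,-0.001],"angular":[0,0,0]},{"jaw":0.01,"linear":[0.019,0,-0.0016],"angular":[0,0,0]},{"jaw":0.01,"linear":[0.019,0,-0.0016],"angular":[0,0,0]},{"jaw":0.01,"linear":[0.019,0,-0.0016],"angular":[0,0,0]}]'
python3 chk.py pics/m8.png
```

```text
time_s: 19.4
tool_pos: [0.4537, -0.0287, 0.0234]
tool_rot: [180.0, 0.0, -179.7]
wrist_force: [-6.3, -0.1, 18.4]
finger_gap: 0.016
 tile 1619 0.033910575859972925 (array([ 0.5696, -0.0286]), (139.3507537841797, 128.77328491210938), 0.34808027744293213, array([[ 0.4995,  0.0354],
       [ 0.5003, -0.0934],
       [ 0.6397, -0.0925],
       [ 0.6389,  0.0362]], dtype=float32))
 plate z 0.017455796531274714 slope 0.020518097436247485 x 0.3917662272563218 0.4905641038510334
 tile 1447 0.03542567830959387 (array([ 0.5687, -0.031 ]), (138.2794952392578, 129.01577758789062), 0.8047688007354736, array([[ 0.4987,  0.0325],
       [ 0.5005, -0.0965],
       [ 0.6387, -0.0945],
       [ 0.6369,  0.0345]], dtype=float32))
 plate z 0.019435199986531204 slope 0.004795268287661928 x 0.3897368827491713 0.4993208492127531
[ 0.4537 -0.0287  0.0234] [ 179.9902    0.0192 -179.7093] [-6.2926 -0.1076 19.0659] [0.0545 1.3465 0.0248] 19.5
```

View pics/m8.png

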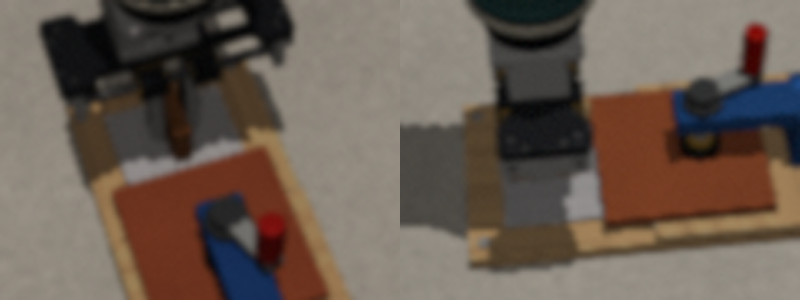

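```bash
python3 - <<'E'
from cloud import *
p=imaging.get_image("wrist"); cv2.imwrite("pics/w9.png",p['img'])
X=cloud(p); hsv=cv2.cvtColor(p['img'],cv2.COLOR_BGR2HSV).astype(int)
g=(hsv[...,1]<40)&(X[...,2]>.0165)&(X[...,2]<.024)&(abs(X[...,1]+.0287)<.058)&(X[...,0]>.39)&(X[...,0]<.5)
k=X[g]; print(len(k),np.percentile(k[:,0],[0,.5,1,2,5]),k[:,1].min(),k[:,1].max(),rect(k[:,:2]))
A=np.c_[k[:,:2],np.ones(len(k))];print(np.linalg.lstsq(A,k[:,2],rcond=None)[0])
d=(hsv[...,1]>50)&(X[...,0]>.392)&(X[...,0]<.412)&(abs(X[...,1]+.03)<.07)&(X[...,2]<.03); print('deck z',np.median(X[d][:,2]),'plate z near back',np.median(k[k[:,0]<.43][:,2]))
s=r.read_state(); print(s['wrist_force'],s['tool_pos'],s['finger_gap'])
E
```

```text
8760 [0.4014 0.4191 0.4193 0.4196 0.4208] -0.08588949446156753 0.020756763667754446 (array([ 0.4502, -0.0325]), (98.37938690185547, 106.15724182128906), 0.4142477214336395, array([[ 0.4006,  0.0203],
       [ 0.4014, -0.0859],
       [ 0.4998, -0.0852],
       [ 0.499 ,  0.021 ]], dtype=float32))
[-0.0007 -0.0007  0.0182]
deck z 0.013934165755636718 plate z near back 0.017940065707740288
[-5.8993  0.7092 18.9098] [ 0.4537 -0.0287  0.0234] 0.015881289239925447
```

View pics/w9.png

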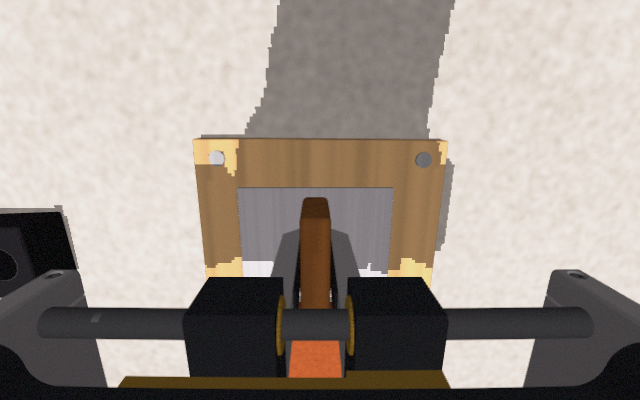

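The back edge at x=0.419 puts the front at about 0.529, 30 mm under the tile. The plate lies flat, 4 mm above the deck, and the push is steady at ~19 N. Handing in.

```bash
python3 -c "
from workcell import r
print(r.finish_job())"
```

```text
the job is handed in; nothing more can be done
None
```

The job is done and handed in at about 19.6 s, with the guard still held and pressed down; no verdict is reported.

- **Clamp:** I turned the crank clockwise by its red knob from about 0.9 to about 5.9 rad. By the given spring rate that is roughly 26 N of pad load, and the side view shows the pad on the tile. The pad load itself was not measured.
- **Guard:** I gripped the aluminium guard by its wooden handle and slid it in square to the tile, within about 0.5°. The wrist camera puts its back edge at x = 0.419, so its front edge is at about 0.529. The tile edge is at about 0.499, so it is tucked in about 30 mm.
- **Tile:** Its pose stayed the same before and after, within about 2 mm of camera error.
- **Final press:** The plate reads flat, 4 mm above the deck, with a steady downward push of about 19 N.
- **Disagreements:**
  - A sideways force of about 6 N remains at the wrist, and I left it.
  - While cranking, the force briefly reached about 15 N sideways until I corrected the assumed axis by about 1 mm.
  - One tile measurement during the slide was wrong: its colour mask had picked up something other than the tile. The other camera and the later checks contradicted it.
- **Other things:** I did not go near the other things on the bench, but I made no separate check on them at the end.

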